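Check a welding filter plate over the inspection lamp

TASK

The inspection lamp has been knocked over: stand it back up on its square base and let go of it. Then find the frosted label end of the green welding filter plate by its notched corner, pick the plate up by the opposite, taped end, and finish while holding it still with its green window a hand's breadth above the lamp's lens, label side up and sloped at roughly 40 degrees with the frosted end the higher one. Never lay or drop the glass on the bench, leave the label uncovered, and leave the blue tin, welded coupon, hammer and green tray where they are.

Things in the scene. Friction and masses are not known exactly. Their poses are not given: they have to be found in the camera images.
- lamp: Toppled lamp, 104 mm tall when standing, about 0.5 kg, mostly in its square steel base (72 x 72 x 14 mm, sides along its x and y). Origin at the centre of the base's underside, z along the neck towards the lens. It starts lying on a side of its base and on its head, its x pointing down, its neck level. It settles upright by itself from leans of up to about 50 degrees.
- lamp_lens (a point): Centre of the pale glowing lens (2 mm high) at the lamp's top, 104 mm from its underside along its z. Below it is an orange round head 68 mm in diameter, from 72 to 102 mm above the underside.
- lamp_neck (a point): Middle of the lamp's black round neck, on its axis, 43 mm from the underside: where to grip it. The neck is 34 mm in diameter and runs from 14 to 72 mm above the underside; while the lamp lies, its axis is about 36 mm above the bench.
- plate: Glass plate 112 x 54 x 6 mm, 70 g, loose on the rest block. Origin at the centre of its underside; x along the length towards the frosted end, z out of the label side (up at the start). Along x: grey taped band 26 mm, dark green window 52 mm, pale frosted band 34 mm with a white label on top. The frosted end's corner on the +y side is notched 10 x 10 mm. It may point any way in plan.
- plate_label (a point): Middle of the frosted end on the label side: 40 mm from the plate's centre along its x, 6 mm above its underside.
- plate_grip (a point): Where to grip: in the taped band at mid thickness, 42 mm from the plate's centre away from the frosted end; the fingers close across the 54 mm width.
- rest: Fixed wooden rest block with a cork top, 60 x 34 x 30 mm, under the plate; origin at the centre of its underside on the bench, x along the 60 mm. The plate's underside is 30 mm above the bench and overhangs the block by about 26 mm at each end and 10 mm at each side, so fingers can reach past it.
- gel_tin: Bystander: blue tin of nozzle gel 80 mm in diameter, 65 mm tall, standing; origin at the centre of its underside.
- coupon: Bystander: welded steel T-piece, 100 x 70 mm, 53 mm tall; origin at the centre of its underside.
- hammer: Bystander: hammer 260 mm long lying on the bench; origin on the bench under it, x along the handle towards the head.
- tip_tray: Bystander: green open tray 100 x 70 x 30 mm; origin at the centre of its underside.
There are look-alikes about, which are no part of the job. What is shaped like the lamp but yellow is not meant.

How it is judged:
By the outcome, as a careful person would: the job done as asked, in the order asked, and still so for the second after the job is handed in, while the arm keeps its last pose, push and grip.
It also fails if it takes over 56 s, if anything falls off the work surface, if the arm or the gripper's body presses on something with over 40 N, if the wrist force passes 120 N, or if a joint passes its speed limit or range.

ROBOT

A 7-joint arm with a two-finger parallel gripper is mounted at the origin on the work surface. World frame = base frame: x ahead of the robot, y to its left, z up, the work surface at z = 0. Lengths are in m, angles in rad, forces in N, time in s.
With the tool pointing down it reaches from about 0.35 to 0.9 m from the base axis. Payload 7.2 kg.
Tool frame: the origin (TCP) lies at the very end of the fingers, on their centre line; the grasp point (between the pads) lies 19 mm behind it; z points along the fingers, y is the line along which they close (so a half turn about z gives the same grasp; the last joint's range is limited). The gripper opens to 85 mm and grips with 20 to 120 N. Pads are 22 mm wide; open, the fingers measure 114 mm over their backs; the gripper's body (76 mm by 85 mm) begins 54 mm behind the grasp point. The pads swing forward as they close: fully open they stand 13 mm farther back than shut.
Start: joints at [1.204, 0.411, -0.013, 1.596, 0.006, 1.134, -0.082], TCP at [0.184, -0.597, 0.231] pointing down, gripper open.
Joint ranges: [-2.95, 2.95], [-0.29, 1.99], [-1.47, 1.44], [0.14, 2.54], [-1.03, 4.17], [0.13, 1.85], [-2.86, 2.86]. Speed limits (rad/s): [2.39, 2.39, 3.01, 3.01, 3.14, 3.14, 3.14].

INTERFACE

Orientations are given as a 3x3 rotation matrix whose columns are the frame's x, y, z axes.
In Python, from cell import get_obs, cams, robot gives the robot as it stands. The module is installed in compiled form; this text tells all that it offers.
- The arm moves only by the shell command python3 -m crank 'ROWS' [OPENING] [FORCE]. ROWS is JSON, a list that holds one entry, the list of rows, each a list of 6 numbers: the shift along the tool's x, y, z in mm, then the turn, a rotation vector about the tool's x, y, z in rad. In form: [[[tx, ty, tz, wx, wy, wz], ...]]. A call has 1 to 10 rows; each row is the pose to reach, as a shift and turn from the pose commanded when the call began, along the tool's axes at that moment; what a row does not reach only later rows make up. A row lasts 1/12 s, in which the tool goes at most 41.7 mm and 7.16 degrees, less where a joint would pass 70% of its speed; a pose out of reach is approached as far as the arm can. A call with a gripper value outside its range is refused whole. OPENING is the closure, from 0 (fully open) to 1 (shut), set as the call begins (- or left out, the last holds). The fingers move at their own pace and stop on an object; FORCE is the grip in N (left out, the last holds). Time passes only in rows, so rows that repeat a pose let the fingers close. It gives the time, the measured TCP pose, the force, the opening and the grip force at its end, in the units of the state.
- get_obs(): the state, without advancing time (a new reading comes with each control period).
- cams.get_image(name): name is "side" or "top"; returns a dict with "color" (420x560x3 uint8, blue, green, red), "depth" (420x560 float32, m along the optical axis (not along the pixel's ray), 0 where there is no reading), "camera_matrix" (3x3 intrinsics, pixels), "position" and "rotation" of the camera in the world. Camera axes: x right, y up, looking along -z (the intrinsics and any distortion apply to the point x, -y, -z); pixel columns grow to the right and rows downward; lengths in m; the calibration is good to about 2 mm. A picture is of the moment at which its call begins.
- robot.sign_off(): hands the job in; it is judged then, once.
The state is a dict: "t": time; "joint_pos": joint angles; "qd": joint speeds; "effort": joint torques, N m; "eef_pos": TCP position; "orientation": TCP orientation; "wrist_force": force on the tool from outside, world axes, zero at the start; "moment": the same for the moment, N m; "finger_gap": finger opening in m; "gripper_force": force on a finger pad.
Only numpy, scipy, OpenCV 4.12 (cv2) and the standard library are available. Lean on these libraries where they do the work, as an engineer would, in place of code of your own. Each camera call takes 0.05 s, during which the arm holds its last target. There are 200 camera calls.

## Working session

There is one attempt and no reset: what is moved stays moved. The work goes in short steps, Python scripts to look and compute and a shell command to move; the robot and the scene stay as the last step left them, time stands still between calls to the robot, and variables do not carry over. Pictures are saved under pics/ and viewed, at most 10 in all, crops included, and the job is handed in when it is done.

```bash
mkdir -p pics
cat > h.py <<'E'
import numpy as np,cv2
from cell import get_obs,cams,robot
def grab(n):
    d=cams.get_image(n); return d
def cloud(d):
    K=np.array(d["camera_matrix"]);Z=d["depth"];h,w=Z.shape
    u,v=np.meshgrid(np.arange(w),np.arange(h))
    P=np.stack([(u-K[0,2])/K[0,0]*Z,-(v-K[1,2])/K[1,1]*Z,-Z],-1)
    return P@np.array(d["rotation"]).T+np.array(d["position"])
E
python3 - <<'E'
from h import *
import pickle
for n in("top","side"):
    d=grab(n);pickle.dump(d,open(n+'.pkl','wb'))
    cv2.imwrite(f'pics/{n}0.png',cv2.resize(d["color"],(784,588),interpolation=cv2.INTER_CUBIC))
    print(n,d["position"],np.round(d["rotation"],3).tolist(),np.round(d["camera_matrix"],1).tolist(),[k for k in d])
o=get_obs();print(o["t"],o["eef_pos"],np.round(o["orientation"],3).tolist(),o["finger_gap"])
E
```

```text
top [ 0.50933557 -0.0206826   1.54626965] [[-0.03, 0.999, -0.039], [-1.0, -0.03, -0.002], [-0.003, 0.039, 0.999]] [[429.5, 0.0, 282.1], [0.0, 429.5, 212.1], [0.0, 0.0, 1.0]] ['color', 'depth', 'camera_matrix', 'position', 'rotation']
side [ 0.33091574 -0.93427888  0.70739058] [[0.966, 0.16, -0.202], [-0.257, 0.535, -0.805], [-0.021, 0.83, 0.558]] [[423.7, 0.0, 272.3], [0.0, 423.7, 211.4], [0.0, 0.0, 1.0]] ['color', 'depth', 'camera_matrix', 'position', 'rotation']
0.1 [ 0.18382271 -0.59686576  0.23052758] [[0.956, 0.294, -0.001], [0.294, -0.956, 0.001], [-0.0, -0.002, -1.0]] 0.08504982745362716
```

View pics/top0.png

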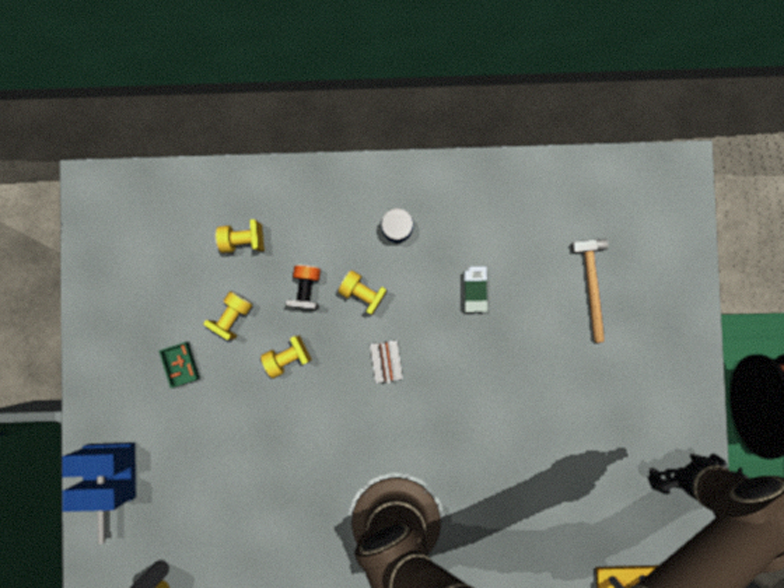

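View pics/side0.png

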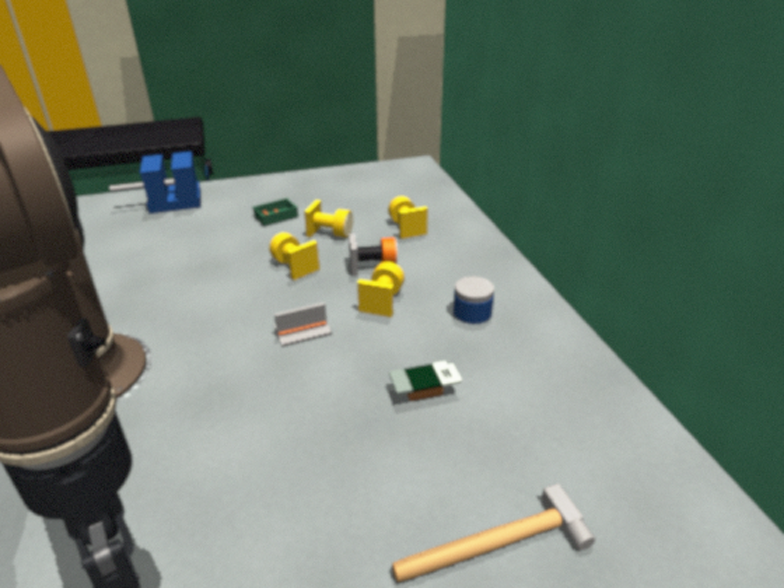

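Top view (784-wide): the candidates for the lamp are the orange/black one at (303,287) and yellow ones at (240,237), (230,315), (285,357), (362,292). Only (303,287) has an orange head, black neck and steel base. The plate is at (475,290), with its pale label end apparently facing away from the robot at (476,272). I'll confirm both in one crop and measure them.

Run:
```python
from h import *
import pickle
D={n:pickle.load(open(n+'.pkl','rb')) for n in("top","side")}
d=D["top"];c=d["color"];s=d
K=np.array(d["camera_matrix"]);R=np.array(d["rotation"]);p0=np.array(d["position"])
def ray(u,v,z):
    r=R@np.array([(u-K[0,2])/K[0,0],-(v-K[1,2])/K[1,1],-1]);return p0+r*(z-p0[2])/r[2]
P=cloud(d)
a=cv2.resize(c[180:235,195:245],(400,440),interpolation=cv2.INTER_CUBIC)
b=cv2.resize(c[180:235,315:365],(400,440),interpolation=cv2.INTER_CUBIC)
cv2.imwrite('pics/crop0.png',np.hstack([a,b]))
hsv=cv2.cvtColor(c,cv2.COLOR_BGR2HSV)
def blob(m,box,z,name):
    k=np.zeros(m.shape,np.uint8);x0,y0,x1,y1=box;k[y0:y1,x0:x1]=m[y0:y1,x0:x1]
    k=k.astype(np.uint8);n,l,st,ce=cv2.connectedComponentsWithStats(k);i=1+np.argmax(st[1:,4]);
    q=np.argwhere(l==i)[:,::-1].astype(np.float32);rc=cv2.minAreaRect(q)
    bx=np.array([ray(u,v,z)[:2] for u,v in cv2.boxPoints(rc)])
    print(name,'px',ce[i].round(1),'n',st[i,4],'cen',ray(*ce[i],z).round(4),'boxc',ray(*rc[0],z).round(4),'depthz',np.median(P[l==i][:,2]).round(4),'max',P[l==i][:,2].max().round(4));print(bx.round(3).tolist())
    return l==i
H,S,V=[hsv[...,i].astype(int) for i in range(3)]
lb=(195,183,236,226)
blob((S>150)&(H<15)&(V>120),lb,.036,'orange')
blob((V<60),lb,.036,'neck')
blob((V>150)&(S<60),lb,.036,'base')
pb=(325,183,355,230)
blob((V<110)&(S>70)&(H>40),pb,.036,'green')
blob((V>190)&(S<40),pb,.036,'white')
Z=P[...,2]
for nm,bx in(('plate',(320,180,360,232)),('lamp',(198,180,238,228))):
    blob((Z>.02),bx,.036,nm+' depth')
# lamp details
m=(Z>.02);m[:, :198]=0;m[:,238:]=0;m[:180]=0;m[228:]=0
Q=P[m];
for x in np.arange(Q[:,0].min(),Q[:,0].max(),.008):
    q=Q[(Q[:,0]>=x)&(Q[:,0]<x+.008)]
    if len(q):print(x.round(3),len(q),'y',q[:,1].min().round(3),q[:,1].max().round(3),'z',np.percentile(q[:,2],90).round(3))
```

```text
orange px [213.2 193.7] n 58 cen [0.6406 0.224  0.036 ] boxc [0.6397 0.2229 0.036 ] depthz 0.0623 max 0.0717
[[0.654, 0.235], [0.653, 0.21], [0.625, 0.211], [0.626, 0.236]]
neck px [217.2 206.2] n 144 cen [0.5961 0.2108 0.036 ] boxc [0.5937 0.2076 0.036 ] depthz 0.0486 max 1.5463
[[0.571, 0.233], [0.623, 0.225], [0.616, 0.183], [0.564, 0.19]]
base px [223.2 186.7] n 194 cen [0.6645 0.1881 0.036 ] boxc [0.6531 0.1979 0.036 ] depthz -0.0006 max 0.0089
[[0.679, 0.248], [0.676, 0.146], [0.627, 0.147], [0.63, 0.25]]
green px [339.3 207.2] n 179 cen [ 0.5797 -0.2188  0.036 ] boxc [ 0.5805 -0.2177  0.036 ] depthz 0.0355 max 1.5463
[[0.602, -0.194], [0.601, -0.243], [0.559, -0.242], [0.56, -0.192]]
white px [339.8 194.7] n 125 cen [ 0.6238 -0.2221  0.036 ] boxc [ 0.6245 -0.221   0.036 ] depthz 0.0354 max 0.0451
[[0.641, -0.195], [0.64, -0.248], [0.608, -0.247], [0.609, -0.194]]
plate depth px [339.9 206.5] n 485 cen [ 0.5822 -0.221   0.036 ] boxc [ 0.5822 -0.2196  0.036 ] depthz 0.0355 max 1.5463
[[0.638, -0.195], [0.636, -0.248], [0.527, -0.244], [0.529, -0.191]]
lamp depth px [217.8 204.3] n 442 cen [0.6028 0.2085 0.036 ] boxc [0.6014 0.2118 0.036 ] depthz 0.0565 max 1.5463
[[0.553, 0.256], [0.659, 0.246], [0.65, 0.167], [0.544, 0.178]]
0.509 8 y -0.021 -0.021 z 1.546
0.541 8 y 0.179 0.208 z 0.067
0.549 51 y 0.179 0.248 z 0.074
0.557 48 y 0.179 0.249 z 0.075
0.565 21 y 0.198 0.247 z 0.055
0.573 19 y 0.195 0.225 z 0.053
0.581 27 y 0.194 0.225 z 0.053
0.589 23 y 0.194 0.225 z 0.052
0.597 19 y 0.193 0.224 z 0.053
0.605 21 y 0.191 0.221 z 0.054
0.613 36 y 0.172 0.221 z 0.059
0.621 45 y 0.172 0.237 z 0.07
0.629 48 y 0.17 0.233 z 0.068
0.637 41 y 0.169 0.233 z 0.068
0.645 32 y 0.174 0.234 z 0.068
0.653 1 y 0.234 0.234 z 0.04
```

View pics/crop0.png

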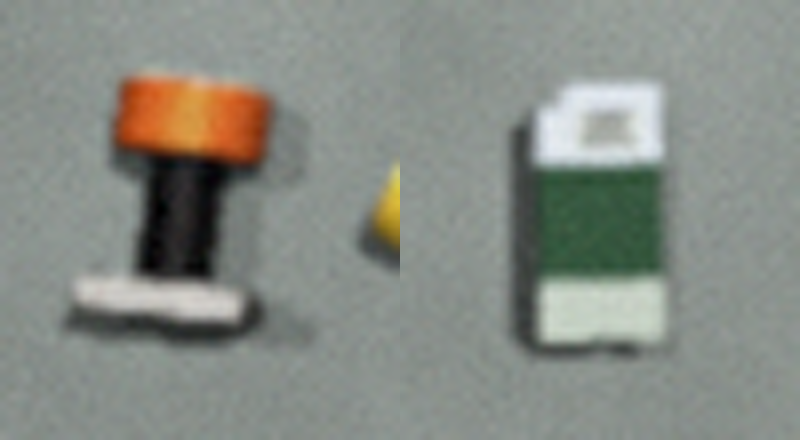

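The crop confirms both. On the left, the lamp has an orange head at (195,120), black neck and steel base, with the neck pointing away from the robot at about -8° yaw. On the right, the plate's frosted label end is at the top (600,120), its notch is at the upper left (545,90), which is the +y side, and the taped end is nearest the robot (600,310). Sizes and heights agree with the description. I'm moving now.

```bash
R='[627,-656,0,0,0,0]'
python3 -m crank '[[[100,-100,-20,0,0,0],[627,-656,-20,0,0,0],[627,-656,-20,0,0,0],[627,-656,-20,0,0,0],[627,-656,-20,0,0,0],[627,-656,-20,0,0,0],[627,-656,-20,0,0,0],[627,-656,-20,0,0,0],[627,-656,-20,0,0,0],[627,-656,-20,0,0,0]]]' 0
python3 -c "
from h import *
o=get_obs();print(np.round(o['joint_pos'],3),o['eef_pos'])"
```

```text
t: 0.93
eef_pos: [0.3709, -0.2234, 0.2433]
orientation: [[0.956, 0.294, -0.0], [0.294, -0.956, -0.0], [-0.0, 0.0, -1.0]]
wrist_force: [0.6, -0.1, 0.7]
finger_gap: 0.0854
gripper_force: 0.0
[ 0.706  0.085 -0.292  2.001  0.028  1.059 -0.871] [ 0.3709168  -0.22337871  0.24329402]
```

```bash
python3 -m crank '[[[336,-348,20,0,0,-1.25],[336,-348,20,0,0,-1.25],[336,-348,20,0,0,-1.25],[336,-348,20,0,0,-1.25],[336,-348,20,0,0,-1.25],[336,-348,20,0,0,-1.25],[336,-348,20,0,0,-1.25],[336,-348,20,0,0,-1.25],[336,-348,20,0,0,-1.25],[336,-348,20,0,0,-1.25]]]' 0 | grep eef
python3 -m crank '[[[0,0,0,0,0,-1.2],[0,0,0,0,0,-1.2],[0,0,0,0,0,-1.2],[0,0,0,0,0,-1.2],[0,0,0,0,0,-1.2],[0,0,0,0,0,-1.2],[0,0,0,0,0,-1.2],[0,0,0,0,0,-1.2],[0,0,0,0,0,-1.2],[0,0,0,0,0,-1.2]]]' | grep -A1 eef
python3 -c "
from h import *
o=get_obs();print(np.round(o['joint_pos'],3),np.round(o['orientation'],3).tolist())"
```

```text
eef_pos: [0.5594, 0.1476, 0.2256]
eef_pos: [0.5587, 0.1457, 0.2256]
orientation: [[-0.926, 0.377, -0.001], [0.377, 0.926, -0.0], [0.001, -0.0, -1.0]]
[ 0.338  0.499 -0.94   1.677  0.43   1.188  0.476] [[-0.926, 0.377, -0.001], [0.377, 0.926, -0.0], [0.001, -0.0, -1.0]]
```

```bash
python3 -m crank '[[[-5,69,0,0,0,-0.248],[-5,69,0,0,0,-0.248],[-5,69,40,0,0,-0.248],[-5,69,75,0,0,-0.248],[-5,69,105,0,0,-0.248],[-5,69,105,0,0,-0.248]]]' 0 | grep -A1 eef
python3 - <<'E'
from h import *
d=grab("side");cv2.imwrite('pics/s1.png',cv2.resize(d["color"][120:270,180:380],(800,600),interpolation=cv2.INTER_CUBIC))
o=get_obs();R=np.array(o["orientation"]);print(np.round(o['joint_pos'],3),o["eef_pos"],R.T@(np.array([.590,.208,.014])-o["eef_pos"]))
E
```

```text
eef_pos: [0.5867, 0.2055, 0.1144]
orientation: [[-0.99, 0.144, -0.009], [0.144, 0.99, -0.004], [0.009, -0.005, -1.0]]
[ 0.182  0.7   -0.896  1.666  0.604  1.083  0.529] [0.58799965 0.2065931  0.11792442] [-0.00237767  0.00200095  0.10390673]
```

View pics/s1.png

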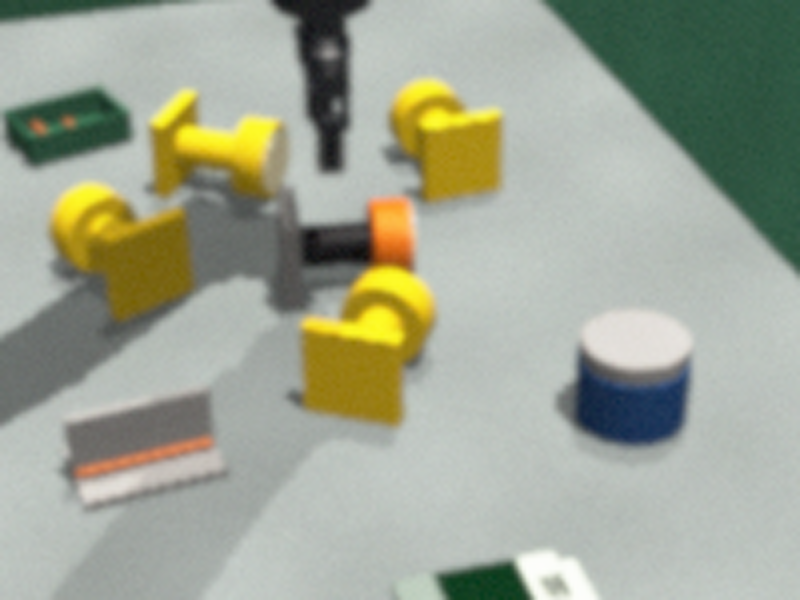

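The gripper hangs at (330,165), straight above the neck at (338,245), and nothing is in the way. I'll descend and grip.

```bash
python3 -m crank '[[[-2,2,30,0,0,0],[-2,2,60,0,0,0],[-2,2,85,0,0,0],[-2,2,100,0,0,0],[-2,2,103,0,0,0],[-2,2,103,0,0,0]]]' 0 | grep -A1 eef
python3 -m crank '[[[0,0,0,0,0,0],[0,0,0,0,0,0],[0,0,0,0,0,0],[0,0,0,0,0,0],[0,0,0,0,0,0],[0,0,0,0,0,0],[0,0,0,0,0,0],[0,0,0,0,0,0]]]' 1 70
python3 -c "
from h import *
o=get_obs();print(np.round(o['joint_pos'],3))"
```

```text
eef_pos: [0.5926, 0.2098, 0.0189]
orientation: [[-0.99, 0.144, 0.0], [0.144, 0.99, 0.0], [-0.0, 0.0, -1.0]]
t: 4.32
eef_pos: [0.5931, 0.2103, 0.0196]
orientation: [[-0.99, 0.144, 0.002], [0.144, 0.99, 0.001], [-0.002, 0.001, -1.0]]
wrist_force: [0.2, 0.3, 7.5]
finger_gap: 0.032
gripper_force: 68.6
[ 0.125  0.815 -0.81   1.717  0.718  0.929  0.446]
```

```bash
python3 -m crank '[[[0,0,-35,0,0,0],[0,0,-75,0,0,0],[0,0,-115,0,0,0],[0,0,-150,0,0,0],[-49,-291,-150,0,0,0],[-49,-291,-150,0,0,0],[-49,-291,-150,0,0,0],[-49,-291,-150,0,0,0],[-49,-291,-150,0,0,0],[-49,-291,-150,0,0,0]]]' | grep -A2 eef
python3 -m crank '[[[-8,-48,0,0,0,0],[-8,-48,0,0,-0.3,0],[-8,-48,0,0,-0.6,0],[-8,-48,0,0,-0.9,0],[-8,-48,0,0,-1.2,0],[-8,-48,0,0,-1.2,0],[-8,-48,0,0,-1.2,0],[-8,-48,0,0,-1.2,0],[-8,-48,0,0,-1.2,0],[-8,-48,0,0,-1.2,0]]]'
python3 -c "
from h import *
o=get_obs();print(np.round(o['joint_pos'],3))"
```

```text
eef_pos: [0.5968, -0.0428, 0.1678]
orientation: [[-0.99, 0.144, -0.001], [0.144, 0.99, -0.001], [0.001, -0.001, -1.0]]
wrist_force: [0.7, 0.8, -4.0]
t: 5.98
eef_pos: [0.5979, -0.1043, 0.1655]
orientation: [[-0.761, 0.19, 0.62], [0.109, 0.98, -0.167], [-0.639, -0.06, -0.767]]
wrist_force: [-0.0, -0.7, -5.3]
finger_gap: 0.0319
gripper_force: 71.1
[ 0.572  0.293 -0.656  2.268  1.747  0.35  -0.231]
```

```bash
python3 -m crank '[[[0,-5,0,0,-0.5,0],[0,-5,0,0,-0.5,0],[0,-5,0,0,-0.5,0],[0,-5,0,0,-0.5,0],[0,-5,0,0,-0.5,0],[0,-5,0,0,-0.5,0],[0,-5,0,0,-0.5,0],[0,-5,0,0,-0.5,0],[0,-5,0,0,-0.5,0],[0,-5,0,0,-0.5,0]]]'
python3 -c "
from h import *
o=get_obs();print(np.round(o['joint_pos'],3))"
```

```text
t: 6.82
eef_pos: [0.5965, -0.1099, 0.1628]
orientation: [[-0.377, 0.192, 0.906], [0.022, 0.98, -0.198], [-0.926, -0.055, -0.373]]
wrist_force: [-0.7, -0.1, -4.8]
finger_gap: 0.0319
gripper_force: 71.3
[ 0.936  0.899 -1.177  2.539  2.679  1.348 -0.667]
```

```bash
python3 -m crank '[[[23,21,9,0,0,0],[46,23,19,0,0,0],[69,24,28,0,0,0],[93,25,37,0,0,0],[93,25,37,0,0,0],[93,25,37,0,0,0]]]'
python3 - <<'E'
from h import *
o=get_obs();print(np.round(o['joint_pos'],3))
d=grab("side");cv2.imwrite('pics/s2.png',cv2.resize(d["color"][120:270,180:380],(800,600),interpolation=cv2.INTER_CUBIC))
E
```

```text
t: 7.32
eef_pos: [0.6015, -0.0903, 0.0645]
orientation: [[-0.373, 0.188, 0.908], [0.013, 0.98, -0.198], [-0.928, -0.062, -0.368]]
wrist_force: [0.3, 1.0, -3.3]
finger_gap: 0.0324
gripper_force: 71.3
[ 0.767  1.186 -0.972  2.51   2.886  1.6   -0.667]
```

View pics/s2.png

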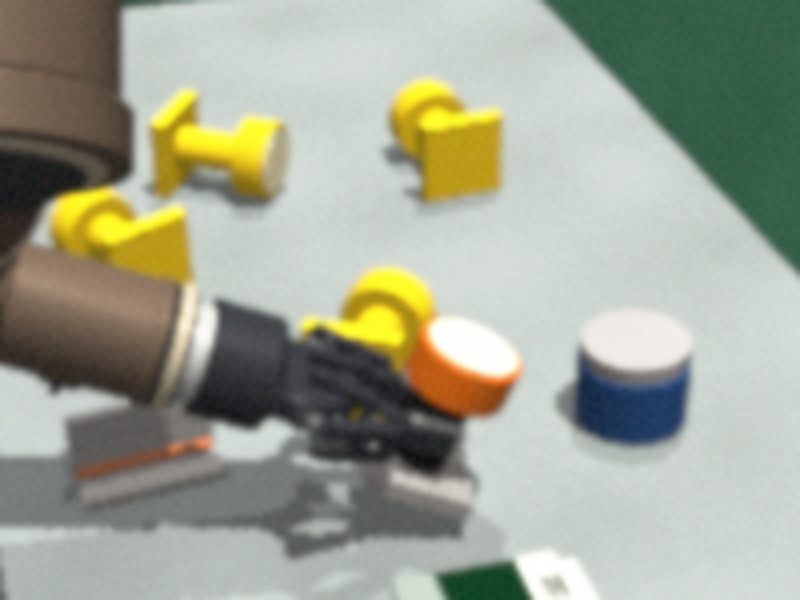

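The side view shows the lamp held, leaning about 22° away from the robot, with its base edge at (430,490) a little above the bench. The arm is clear of the coupon. I'll lower it to contact.

```bash
python3 -m crank '[[[6,0,2,0,0,0],[12,1,5,0,0,0],[12,1,5,0,0,0],[12,1,5,0,0,0]]]' | grep -A2 eef
python3 -m crank '[[[4,0,1,0,0,0],[4,0,1,0,0,0],[4,0,1,0,0,0]]]' | grep -A2 eef
```

```text
eef_pos: [0.6016, -0.0909, 0.0516]
orientation: [[-0.372, 0.191, 0.909], [0.016, 0.98, -0.199], [-0.928, -0.06, -0.367]]
wrist_force: [-0.2, 0.2, -4.2]
eef_pos: [0.6014, -0.091, 0.049]
orientation: [[-0.368, 0.191, 0.91], [0.016, 0.98, -0.199], [-0.93, -0.059, -0.364]]
wrist_force: [-4.2, -2.4, 6.2]
```

```bash
python3 -m crank '[[[0,0,0,0,0,0],[0,0,-2,0,0,0],[0,0,-8,0,0,0],[0,0,-16,0,0,0],[0,0,-26,0,0,0],[0,0,-38,0,0,0],[0,0,-52,0,0,0],[0,0,-68,0,0,0],[0,0,-84,0,0,0],[0,0,-100,0,0,0]]]' 0
python3 - <<'E'
from h import *
import pickle
d=grab("side");t=grab("top");pickle.dump(t,open('top1.pkl','wb'));pickle.dump(d,open('side1.pkl','wb'))
cv2.imwrite('pics/s3.png',np.hstack([cv2.resize(d["color"][150:250,230:350],(480,400)),cv2.resize(t["color"][150:275,200:300],(320,400))]))
o=get_obs();print(np.round(o['joint_pos'],3))
E
```

```text
t: 8.78
eef_pos: [0.5739, -0.0535, 0.0439]
orientation: [[-0.396, 0.196, 0.897], [0.028, 0.979, -0.202], [-0.918, -0.055, -0.393]]
wrist_force: [-1.5, 1.2, -4.4]
finger_gap: 0.0856
gripper_force: 0.0
[ 0.968  1.919 -1.466  2.539  3.088  1.853  0.198]
```

View pics/s3.png

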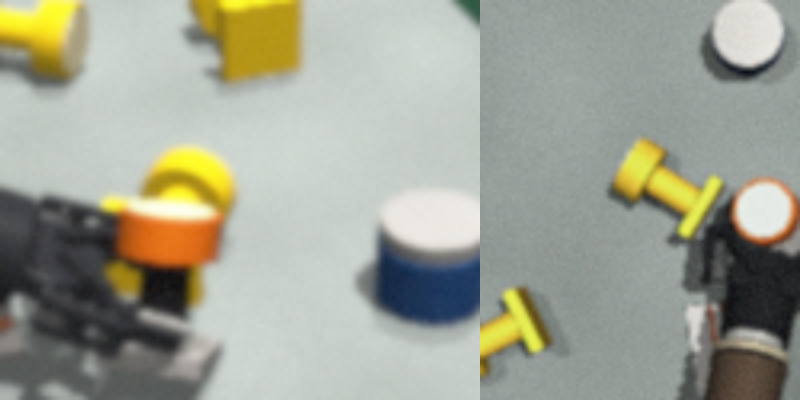

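The lamp stands upright: head level at (170,230) on the left, and a round lens at (765,210) on the right. The hand is up against joint limits and slid sideways, so I'll measure the lens against the hand before backing out upward.

Run:
```python
from h import *
import pickle
d=pickle.load(open('top1.pkl','rb'));c=d["color"];P=cloud(d)
hsv=cv2.cvtColor(c,cv2.COLOR_BGR2HSV)
K=np.array(d["camera_matrix"]);R=np.array(d["rotation"]);p0=np.array(d["position"])
def ray(u,v,z):
    r=R@np.array([(u-K[0,2])/K[0,0],-(v-K[1,2])/K[1,1],-1]);return p0+r*(z-p0[2])/r[2]
m=((hsv[...,1]<60)&(hsv[...,2]>180)).astype(np.uint8);m[:, :270]=0;m[:,302:]=0;m[:200]=0;m[232:]=0
M=cv2.moments(m,True);u,v=M['m10']/M['m00'],M['m01']/M['m00'];print(u,v,M['m00'],ray(u,v,.104),np.median(P[m>0][:,2]))
o=get_obs();T=np.array(o["orientation"]);e=np.array(o["eef_pos"]);print(e)
L=ray(u,v,.104);print('lens in tool mm',T.T@(L-e)*1000,'neck',T.T@(np.array([L[0],L[1],.043])-e)*1000)
print('up100 in tool',T.T@[0,0,100],'y+10',T.T@[0,10,0])
```

```text
288.13513513513516 215.1936936936937 222.0 [ 0.55489487 -0.03717162  0.104     ] 0.1093145310321536
[ 0.57780159 -0.05960737  0.05543638]
lens in tool mm [-35.72037251  14.39032017 -43.62887887] neck [ 20.73615725  17.89701626 -20.79549695]
up100 in tool [-92.55168814  -5.74868212 -37.43177363] y+10 [ 0.25439295  9.7674159  -2.12905396]
```

```bash
python3 -m crank '[[[0,6,0,0,0,0],[0,12,0,0,0,0],[0,16,0,0,0,0],[0,16,0,0,0,0]]]'
python3 - <<'E'
from h import *
o=get_obs();print(np.round(o['joint_pos'],3));T=np.array(o["orientation"]);e=np.array(o["eef_pos"])
for z in(.104,.043):print(T.T@(np.array([.555,-.037,z])-e)*1000)
E
```

```text
t: 9.22
eef_pos: [0.5869, -0.0512, 0.0575]
orientation: [[-0.368, 0.199, 0.908], [0.011, 0.978, -0.21], [-0.93, -0.067, -0.362]]
wrist_force: [-1.7, 0.7, 0.1]
finger_gap: 0.0854
gripper_force: 0.0
[ 0.943  1.921 -1.466  2.521  3.107  1.853  0.209]
[-31.39715718   4.3858494  -48.75879623]
[ 25.32803925   8.47830263 -26.70196245]
```

```bash
python3 -m crank '[[[-9,3,-4,0,0,0],[-19,4,-7,0,0,0],[-28,4,-11,0,0,0],[-28,4,-11,0,0,0]]]'
python3 - <<'E'
from h import *
d=grab("side");t=grab("top")
cv2.imwrite('pics/s4.png',np.hstack([cv2.resize(d["color"][150:250,230:350],(480,400),interpolation=2),cv2.resize(t["color"][180:260,250:314],(320,400),interpolation=2)]))
o=get_obs();print(np.round(o['joint_pos'],3));T=np.array(o["orientation"]);e=np.array(o["eef_pos"]);print(e)
for z in(.104,.043):print(T.T@(np.array([.555,-.037,z])-e)*1000)
E
```

```text
t: 9.55
eef_pos: [0.5922, -0.0509, 0.0881]
orientation: [[-0.368, 0.191, 0.91], [0.011, 0.98, -0.201], [-0.93, -0.064, -0.362]]
wrist_force: [-0.5, -0.1, -0.7]
finger_gap: 0.0852
gripper_force: 0.0
[ 0.903  1.727 -1.466  2.532  2.948  1.853  0.031]
[ 0.59189476 -0.05062393  0.08625735]
[ -2.69911373   5.19929038 -42.74715104]
[ 53.98305811   9.05806768 -20.5381161 ]
```

View pics/s4.png

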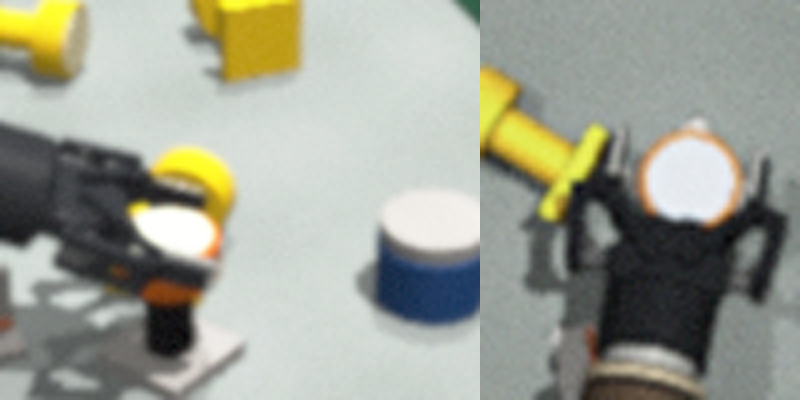

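The lamp stands flat on its base at (170,350), and the fingers are clear on both sides of the head, so I'll go straight up.

```bash
python3 -m crank '[[[-19,-1,-7,0,0,0],[-47,-3,-18,0,0,0],[-84,-5,-32,0,0,0],[-112,-7,-44,0,0,0],[-112,-7,-44,0,0.25,0],[-112,-7,-44,0,0.5,0],[-112,-7,-44,0,0.8,0],[-112,-7,-44,0,1.19,0],[-112,-7,-44,0,1.19,0],[-112,-7,-44,0,1.19,0]]]'
python3 -m crank '[[[0,0,0,0,0.6,0],[0,0,0,0,0.6,0],[0,0,0,0,0.6,0],[0,0,0,0,0.6,0],[0,0,0,0,0.6,0],[0,0,0,0,0.6,0]]]'
python3 - <<'E'
from h import *
o=get_obs();print(np.round(o['joint_pos'],3));T=np.array(o["orientation"])
from scipy.spatial.transform import Rotation as Ro
# plate: x heading from box edges ~ +1.5deg ; tool x along -plate x
h=np.radians(2);X=np.array([-np.cos(h),-np.sin(h),0]);Z=np.array([0,0,-1.]);Y=np.cross(Z,X)
print('rotvec to level',Ro.from_matrix(T.T@np.stack([X,Y,Z],1)).as_rotvec())
E
```

```text
t: 10.48
eef_pos: [0.591, -0.0527, 0.2035]
orientation: [[-0.729, 0.166, 0.664], [0.054, 0.981, -0.185], [-0.682, -0.099, -0.724]]
wrist_force: [-0.3, -2.3, -1.6]
finger_gap: 0.0853
gripper_force: 0.0
t: 10.98
eef_pos: [0.5921, -0.0543, 0.2012]
orientation: [[-0.977, 0.168, 0.129], [0.153, 0.981, -0.118], [-0.147, -0.096, -0.984]]
wrist_force: [0.4, -0.4, -0.2]
finger_gap: 0.0854
gripper_force: 0.0
[ 0.837  0.693 -1.336  1.776  0.894  1.243  0.665]
rotvec to level [-0.11069693  0.13769705 -0.19662131]
```

```bash
python3 -m crank '[[[10,-40,4,-0.11,0.138,-0.125],[20,-82,8,-0.11,0.138,-0.125],[28,-124,30,-0.11,0.138,-0.125],[32,-165,62,-0.11,0.138,-0.125],[32,-165,62,-0.11,0.138,-0.125],[32,-165,62,-0.11,0.138,-0.125],[32,-165,62,-0.11,0.138,-0.125]]]'
python3 - <<'E'
from h import *
from scipy.spatial.transform import Rotation as Ro
d=grab("side");t=grab("top")
o=get_obs();print(np.round(o['joint_pos'],3));T=np.array(o["orientation"]);e=np.array(o["eef_pos"])
h=-.0366;X=np.array([-np.cos(h),-np.sin(h),0]);Z=np.array([0,0,-1.]);Y=np.cross(Z,X)
print('turn',Ro.from_matrix(T.T@np.stack([X,Y,Z],1)).as_rotvec(),'shift',T.T@(np.array([.541,-.218,.010])-e)*1000)
# recheck plate, side view: frosted/tape/green ray onto z=.036
K=np.array(d["camera_matrix"]);R=np.array(d["rotation"]);p0=np.array(d["position"])
P=cloud(d);c=d["color"];hsv=cv2.cvtColor(c,cv2.COLOR_BGR2HSV)
m=(abs(P[...,2]-.036)<.006)&(abs(P[...,0]-.58)<.08)&(abs(P[...,1]+.22)<.06)
q=P[m][:,:2].astype(np.float32);rc=cv2.minAreaRect(q);print('side plate',rc,cv2.boxPoints(rc).round(3).tolist())
P=cloud(t);tc=t["color"];hs=cv2.cvtColor(tc,cv2.COLOR_BGR2HSV)
# lens
m=((hs[...,1]<60)&(hs[...,2]>180)&(abs(P[...,2]-.104)<.02)&(abs(P[...,0]-.56)<.08)&(abs(P[...,1]+.04)<.07))
print('lens',P[m].mean(0),m.sum())
E
```

```text
t: 11.57
eef_pos: [0.5391, -0.2189, 0.15]
orientation: [[-0.999, 0.037, 0.008], [0.037, 0.999, 0.002], [-0.008, 0.003, -1.0]]
wrist_force: [-0.0, 0.3, 1.2]
finger_gap: 0.0852
gripper_force: 0.0
[ 1.152  0.84  -1.352  1.744  0.86   1.282  1.132]
turn [0.00216264 0.01072557 0.0028634 ] shift [  0.81214408  -1.91983737 141.71614863]
side plate ((0.5820614695549011, -0.21782542765140533), (0.057551488280296326, 0.11254141479730606), 88.52449035644531) [[0.5249999761581421, -0.24500000476837158], [0.6380000114440918, -0.24799999594688416], [0.6389999985694885, -0.19099999964237213], [0.5270000100135803, -0.18799999356269836]]
lens [ 0.55269042 -0.04885915  0.10335434] 243
```

```bash
python3 -m crank '[[[1,0,35,0,0.01,0],[1,-1,70,0,0.01,0],[1,-1,100,0,0.01,0],[1,-1,125,0,0.01,0],[1,-1,137,0,0.01,0],[1,-1,141,0,0.01,0],[1,-1,141,0,0.01,0]]]' 0 60
python3 -m crank '[[[0,0,0,0,0,0],[0,0,0,0,0,0],[0,0,0,0,0,0],[0,0,0,0,0,0],[0,0,0,0,0,0],[0,0,0,0,0,0],[0,0,0,0,0,0]]]' 1 60
python3 -c "
from h import *
o=get_obs();print(np.round(o['joint_pos'],3))"
```

```text
t: 12.25
eef_pos: [0.5408, -0.2175, 0.0107]
orientation: [[-0.999, 0.034, 0.0], [0.034, 0.999, 0.002], [-0.0, 0.002, -1.0]]
wrist_force: [0.1, -0.5, -0.4]
finger_gap: 0.0855
gripper_force: 0.0
t: 12.83
eef_pos: [0.5412, -0.2188, 0.0123]
orientation: [[-0.999, 0.036, 0.002], [0.036, 0.999, 0.0], [-0.002, 0.0, -1.0]]
wrist_force: [-1.4, 0.6, 7.2]
finger_gap: 0.0522
gripper_force: 60.7
[ 1.072  0.99  -1.187  1.825  1.043  1.112  1.022]
```

```bash
python3 -m crank '[[[0,0,-8,0,0,0],[0,0,-20,0,0,0],[0,0,-40,0,0,0],[0,0,-65,0,0,0],[0,0,-95,0,0,0],[0,0,-130,0,0,0],[0,0,-170,0,0,0],[0,0,-210,0,0,0],[0,0,-230,0,0,0],[0,0,-230,0,0,0]]]'
python3 -m crank '[[[0,0,0,0,-0.08,0],[0,0,0,0,-0.16,0],[0,0,0,0,-0.24,0],[0,0,0,0,-0.32,0],[0,0,0,0,-0.4,0],[0,0,0,0,-0.48,0],[0,0,0,0,-0.56,0],[0,0,0,0,-0.64,0],[0,0,0,0,-0.7,0],[0,0,0,0,-0.7,0]]]'
python3 -c "
from h import *
o=get_obs();print(np.round(o['joint_pos'],3))"
```

```text
t: 13.67
eef_pos: [0.5424, -0.2181, 0.2469]
orientation: [[-0.999, 0.036, 0.007], [0.036, 0.999, -0.001], [-0.007, -0.001, -1.0]]
wrist_force: [-0.3, 0.5, -0.7]
finger_gap: 0.0528
gripper_force: 62.4
t: 14.5
eef_pos: [0.537, -0.219, 0.2377]
orientation: [[-0.766, 0.038, 0.641], [0.029, 0.999, -0.024], [-0.642, 0.0, -0.767]]
wrist_force: [-1.1, 0.2, -1.3]
finger_gap: 0.0524
gripper_force: 62.5
[ 1.688  0.411 -1.434  2.185  0.692  0.27   1.33 ]
```

```bash
cat > m.py <<'E'
from h import *
import sys
o=get_obs();T=np.array(o["orientation"]);e=np.array(o["eef_pos"])
# nominal: grip point = tcp -19mm z; plate x=-tool x, plate z=-tool z
g=e-.019*T[:,2];px=-T[:,0];win=g+.038*px;print('nominal grip',g,'window',win)
d=grab("side");t=grab("top");o2=[]
for n,D in(("side",d),("top",t)):
    P=cloud(D);h=cv2.cvtColor(D["color"],cv2.COLOR_BGR2HSV)
    near=np.linalg.norm(P-win,axis=-1)<.035
    gm=near&(h[...,0]>40)&(h[...,0]<95)&(h[...,1]>60)
    q=P[gm];
    if len(q)>20:
        c=q.mean(0);n_=np.linalg.svd(q-c)[2][2];n_*=np.sign(n_[2]);print(n,'green',len(q),c.round(4),'normal',n_.round(3),'tilt',np.degrees(np.arccos(n_[2])).round(1))
P=cloud(t);hs=cv2.cvtColor(t["color"],cv2.COLOR_BGR2HSV)
m=((hs[...,1]<60)&(hs[...,2]>180)&(abs(P[...,2]-.104)<.02)&(abs(P[...,0]-.56)<.08)&(abs(P[...,1]+.04)<.07))
if m.sum():print('lens',P[m].mean(0),m.sum())
x,y,w,hh=map(int,sys.argv[2:6])
s=d["color"][y:y+hh,x:x+w];cv2.imwrite(sys.argv[1],cv2.resize(s,(640,640*hh//w),interpolation=2))
L=np.array([.5527,-.049,.104+.095]);print('shift to put window over lens, tool mm',T.T@(L-win)*1000)
E
python3 m.py pics/s5.png 230 140 140 130
```

```text
nominal grip [ 0.52482329 -0.21856865  0.25231093] window [ 0.55394535 -0.2196762   0.27669698]
side green 319 [ 0.5504 -0.2217  0.2799] normal [-0.638  0.021  0.77 ] tilt 39.6
top green 203 [ 0.5521 -0.2195  0.2811] normal [-0.646  0.022  0.763] tilt 40.2
lens [ 0.55251076 -0.04891638  0.10309682] 241
shift to put window over lens, tool mm [ 55.79003949 170.48531567  54.68972865]
```

View pics/s5.png

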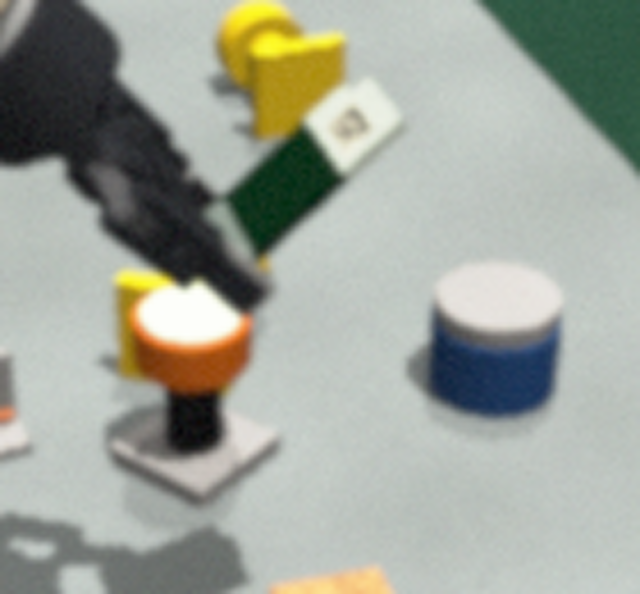

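The side view shows the plate held by its taped end, green window at (285,190), label end up at (350,125), tilted 40°. The lamp stands flat at (190,380). I'll move the plate over the lens.

```bash
python3 -m crank '[[[0,20,0,0,0,0],[0,50,0,0,0,0],[0,85,0,0,0,0],[0,120,0,0,0,0],[0,150,0,0,0,0],[0,170,0,0,0,0],[14,170,14,0,0,0],[28,170,28,0,0,0],[42,170,42,0,0,0],[56,170,55,0,0,0]]]'
python3 -m crank '[[[0,0,0,0,0,0],[0,0,0,0,0,0],[0,0,0,0,0,0],[0,0,0,0,0,0]]]' | grep t:
python3 m.py pics/s6.png 230 140 140 130
```

```text
t: 15.43
eef_pos: [0.5422, -0.0556, 0.2044]
orientation: [[-0.769, 0.048, 0.637], [0.029, 0.999, -0.04], [-0.638, -0.012, -0.77]]
wrist_force: [-0.0, -0.4, -0.5]
finger_gap: 0.0528
gripper_force: 62.5
t: 15.77
nominal grip [ 0.52872205 -0.05577847  0.21853388] window [ 0.55800627 -0.05700671  0.24271911]
side green 197 [ 0.5539 -0.0598  0.2459] normal [-0.629  0.039  0.777] tilt 39.0
top green 191 [ 0.5549 -0.0576  0.246 ] normal [-0.65   0.026  0.759] tilt 40.6
lens [ 0.55532751 -0.02552299  0.10381411] 6
shift to put window over lens, tool mm [32.17319071  8.16791568 30.02991529]
```

```bash
python3 -m crank '[[[8,4,8,0,0,0],[18,8,16,0,0,0],[28,8,26,0,0,0],[32,8,30,0,0,0],[32,8,30,0,0,0],[32,8,30,0,0,0],[32,8,30,0,0,0],[32,8,30,0,0,0]]]'
python3 m.py pics/s6.png 230 140 140 130; python3 -c "
from h import *
o=get_obs();print(np.round(o['joint_pos'],3),abs(np.array(o['qd'])).max())"
```

```text
t: 16.53
eef_pos: [0.5352, -0.0494, 0.1602]
orientation: [[-0.771, 0.051, 0.635], [0.032, 0.999, -0.041], [-0.636, -0.011, -0.771]]
wrist_force: [-0.6, -0.4, -1.4]
finger_gap: 0.0527
gripper_force: 62.5
nominal grip [ 0.52310918 -0.04862637  0.17488448] window [ 0.55239325 -0.04985493  0.19906989]
side green 190 [ 0.5482 -0.0524  0.2022] normal [-0.628  0.037  0.777] tilt 39.0
top green 176 [ 0.5499 -0.0489  0.2029] normal [-0.652  0.06   0.756] tilt 40.9
shift to put window over lens, tool mm [-0.16427202  0.87013287  0.21393241]
[ 0.914  0.276 -1.043  2.399  1.927  0.315 -0.337] 0.006112830531149933
```

View pics/s6.png

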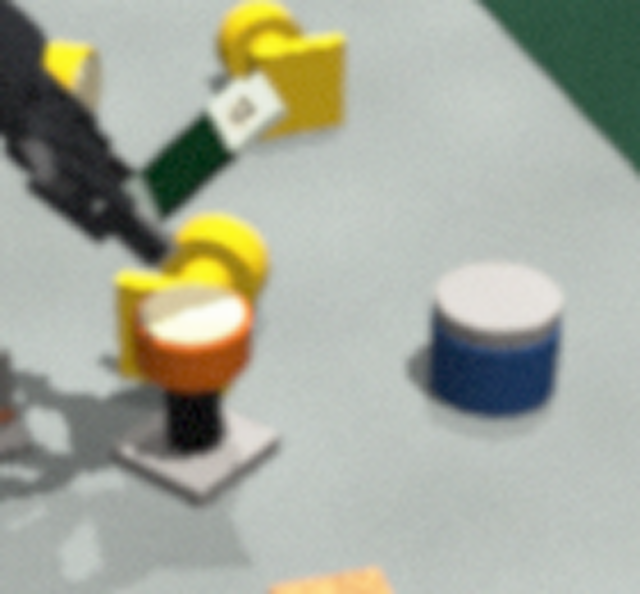

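The plate is held still at 40° over the upright lamp: window at (185,165), label end higher at (245,110), lens at (195,315). The window is about 95 mm above the lens and centred on it, so I'm handing in.

```bash
python3 -c "
from h import *
print(robot.sign_off())"
```

```text
the job is handed in; nothing more can be done
None
```

I handed the job in at about 16.6 s: the lamp stands upright on its base, released, and the arm holds the filter plate by its taped end at about 40°, label up and frosted end higher, with the green window centred about 95 mm above the lens; no verdict came back.

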